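# Charge the milling beaker through the gated funnel

## Robot

A 7-joint arm with a two-finger parallel gripper is mounted at the origin on a cart in front of the work surface, level with it; the furniture and walls round the work are solid. World frame = base frame: x ahead of the robot, y to its left, z up, the work surface at z = 0. Lengths are in m, angles in rad, forces in N, time in s.
With the tool pointing down it reaches from about 0.4 to 0.9 m from the base axis. Payload 5.5 kg.
Tool frame: the origin (TCP) lies at the very end of the fingers, on their centre line; the grasp point (between the pads) lies 19 mm behind it; z points along the fingers, y is the line along which they close (so a half turn about z gives the same grasp; the last joint's range is limited). The gripper opens to 92 mm and grips with 3 to 60 N. Pads are 19 mm wide; open, the fingers measure 130 mm over their backs; the gripper's body (75 mm by 190 mm) begins 47 mm behind the grasp point.
Start: joints at [-0.914, 0.501, -0.427, 1.55, 0.221, 1.138, -0.21], TCP at [0.249, 0.6, 0.227] pointing down, gripper open.
Joint ranges: [-2.88, 2.88], [-0.31, 2.03], [-1.54, 1.56], [0.2, 2.42], [-1.41, 4.55], [0.19, 2.02], [-2.57, 2.57]. Speed limits (rad/s): [2.57, 2.57, 3.14, 3.14, 3.14, 3.14, 3.14].

## Interface

Orientations are given as [roll, pitch, yaw] about the fixed x, y, z axes, in that order (R = Rz(yaw) Ry(pitch) Rx(roll)).
In Python, from plant import bot, cams gives the robot as it stands. The module is installed in compiled form; this text tells all that it offers.
- The arm moves only by the tool send_rows, never from a script. Its argument "increments" is a list of rows, each an object with "claw": the finger opening in cm, from 0 to 9.18; "slide": the shift along the tool's x, y, z in cm, a list of three; "spin": the turn about the tool's z in rad. A call has exactly 5 rows; each row shifts and turns the commanded pose from where the row before left it, along the tool's axes as they then stand; what a row does not reach is not made up. A row lasts 1/8 s, in which the tool goes at most 62.5 mm and 10.7 degrees, less where a joint would pass 70% of its speed; a pose out of reach is approached as far as the arm can. A call is refused whole if a number of a shift passes 6.25 or a number of a turn 0.188, either way. A call with a gripper value outside its range is refused whole. The fingers move at their own pace and stop on an object; "newtons" is the grip in N (left out, the last holds). Time passes only in rows, so rows that do not move let the fingers close, or fill a call up. It gives the time, the measured TCP pose, the force, the opening and the grip force at its end, in the units of the state.
- bot.get_obs(): the state, without advancing time (a new reading comes with each control period).
- cams.camera(name): name is "scene" or "top" or "wrist"; returns the picture (420x560x3 uint8, red, green, blue); there is no depth.
- cams.calibration(name): a dict with "fx", "fy", "cx", "cy" (pixels), "dist" ([k1, k2, p1, p2, k3] as OpenCV has them; the pictures are not rectified), "R" (3x3) and "t" (3): a world point X has camera coordinates R X + t. Camera axes: x right, y down, z forward; pixel columns grow to the right and rows downward; lengths in m; the calibration is good to about 2 mm. A picture is of the moment at which its call begins: read the wrist's pose just before it. calibration takes no time and is no camera call; for the wrist camera it gives the pose at the moment of the call.
- bot.hand_in(): hands the job in; it is judged then, once.
The state is a dict: "time_s": time; "q": joint angles; "dq": joint speeds; "effort": joint torques, N m; "ee_pos": TCP position; "tcp_rot": TCP orientation; "contact_force": force on the tool from outside, world axes, zero at the start; "wrist_torque": the same for the moment, N m; "width": finger opening in m; "finger_force": force on a finger pad.
Only numpy, scipy, OpenCV 4.12 (cv2) and the standard library are available. Lean on these libraries where they do the work, as an engineer would, in place of code of your own. Each camera call takes 0.05 s, during which the arm holds its last target. There are 200 camera calls.

## Task

Tip the three white grinding balls from the scoop into the funnel of the dosing stand and set the empty scoop back down flat on the bench. Then take the stand's pull handle so that the button on its side is squeezed in, and draw it straight out past its first stop, where only the telescopic rod is out, to its second stop, where the shutter under the funnel is fully open and the balls drop into the beaker below. The handle springs back if let go, so finish while still holding it out at the second stop; leave the other things on the bench alone.

Things in the scene. Friction and masses are not known exactly. Their poses are not given: they have to be found in the camera images.
- scoop: Loose open bare steel scoop, 0.12 kg, black grip tab behind it. Origin: centre of its underside; x from tab to spout, z up. Tray inside 70 x 46 mm, walls 24 mm high, floor 3 mm; its front (x 30 to 61 mm) rises at 22 degrees to the open lip; 52 mm wide overall. Bench top: z = 0.006 m where it starts, 0 m on the black part. Tipped 50 degrees nose down, the balls roll out.
- scoop_grip (a point): Where to grip the scoop from above: in the black tab, 45 mm above its underside. The tab is 14 mm thick (along scoop y), 36 mm long (along scoop x) and 58 mm high; the tray's back wall, 22 mm high, begins 19 mm ahead of this point. Axes as scoop.
- scoop_lip (a point): Middle of the scoop's spout lip, 123 mm ahead of scoop_grip and 15 mm above the underside. Axes as scoop.
- ball_1_center (a point): Centre of a white ceramic grinding ball, 14 mm across, 11 g; starts in the scoop.
- ball_2_center (a point): Centre of a white ceramic grinding ball, 14 mm across, 11 g; starts in the scoop.
- ball_3_center (a point): Centre of a white ceramic grinding ball, 14 mm across, 11 g; starts in the scoop.
- stand: Dosing stand, fixed to the bench: base 170 x 120 x 10 mm, four posts, deck with its top 99 mm up (150 x 115 mm, x -85 to +65 mm), wide white funnel on it. Origin: under the funnel's axis, on the bench; z up; the handle is pulled along its -x. Between stand and scoop a cream hose hangs (x 0.56 to 0.64, y -0.13 to 0.1, from z 0.1 up): pass well on the robot's side of it (x below 0.45).
- funnel_mouth (a point): Centre of the funnel's mouth at rim height, 167 mm above the bench; mouth 108 mm across inside, throat 32 mm, closed below by the shutter (blade top 74 mm under the rim). Axes as stand.
- grip_head: Grey head of the pull handle. Origin: its middle, stowed 130 mm from the funnel's axis, 94.5 mm above the bench; axes as stand. 32 mm long (x), 24 wide (y), 34 high; flange at the outer end (x -16 to -22 mm) 34 wide. Grip across y from above at the middle: the 14 mm steel button in its +y face goes in. Deck 29 mm behind its back face; funnel rim 73 mm from its middle.
- button (a joint): Release button in the head's +y face: 0 out (5 mm proud of the face), 0.005 flush; up to 5 N. Below 0.003 a hook holds the handle stowed.
- pull_handle (a joint): How far the telescopic rod with the head is out of its tube: 0 stowed, 0.042 at its end, the first stop; a spring of 2 to 3 N draws it back.
- shutter (a joint): How far the shutter, with the rod's tube, is drawn out: 0 shut, 0.042 fully open (the second stop, head 84 mm from its stowed place); a spring of 6 to 8.5 N shuts it, so that the rod comes out first. Total pull at the second stop about 9 N; a head speed of 0.05 m/s is good.
- beaker: Clear beaker, 59 x 53 x 70 mm, loose, standing on the stand's base between four rubber pegs below the funnel. Origin: centre of its underside; z up.
- beaker_axis (a point): Middle of the beaker's inner floor (inside 36 mm across).
- number_tile: Bystander: speckled tile 60 x 32 x 9 mm lying on the bench. Origin: centre of its underside.
- binder_clip: Bystander: black binder clip 32 x 22 x 25 mm. Origin: centre of its underside.
- spare_roller: Bystander: grey roller 22 x 46 x 22 mm lying on the bench. Origin: centre of its underside.

How it is judged:
On the way, in this order (a step that is already met when the one before it is completed fails the run):
1. all three balls lie in the funnel, the shutter shut (horizontal distance between each of ball_1_center, ball_2_center, ball_3_center and funnel_mouth below 0.055 m and z of ball_1_center in the frame of funnel_mouth between -0.078 and 0 m and z of ball_2_center in the frame of funnel_mouth between -0.078 and 0 m and z of ball_3_center in the frame of funnel_mouth between -0.078 and 0 m and value of joint shutter below 0.006 m), for 0.2 s.
2. the scoop is set back down flat on the bench and let go, the balls still in the funnel (height (world z) of scoop between -0.005 and 0.012 m and angle between scoop's own z axis and vertical below 0.1 rad and contact force between each of the arm, the fingers and scoop below 0.2 N and horizontal distance between each of ball_1_center, ball_2_center, ball_3_center and funnel_mouth below 0.055 m and z of ball_1_center in the frame of funnel_mouth between -0.078 and 0 m and z of ball_2_center in the frame of funnel_mouth between -0.078 and 0 m and z of ball_3_center in the frame of funnel_mouth between -0.078 and 0 m), for 0.2 s.
3. with the button squeezed in, the rod is drawn out to the first stop (value of joint button above 0.003 m and value of joint pull_handle above 0.037 m and contact force between the fingers and grip_head above 1 N).
At the end, for the whole second after the job is handed in: The rod and the shutter are both within 4 mm of fully out (second stop), held there by the fingers with the button squeezed in; all three balls lie inside the upright beaker; the scoop stands flat on the bench, let go (value of joint each of pull_handle, shutter above 0.038 m and contact force between the fingers and grip_head above 2 N and value of joint button above 0.003 m and angle between each of beaker, scoop's own z axis and vertical below 0.1 rad and linear speed of beaker below 0.02 m/s and horizontal distance between each of ball_1_center, ball_2_center, ball_3_center and beaker_axis below 0.024 m and z of ball_1_center in the frame of beaker_axis between 0 and 0.05 m and z of ball_2_center in the frame of beaker_axis between 0 and 0.05 m and z of ball_3_center in the frame of beaker_axis between 0 and 0.05 m and height (world z) of scoop between -0.005 and 0.012 m and contact force between each of the arm, the fingers and scoop below 0.2 N); the arm keeps its last pose, push and grip.
It fails at once if a bystander was pushed more than 30 mm (distance of any of number_tile, binder_clip, spare_roller from where it was at the start of the episode above 0.03 m).
It fails at once if the beaker was tipped (angle between beaker's own z axis and vertical above 0.35 rad).
It also fails if it takes over 72 s, if anything falls off the work surface, if the arm or the gripper's body presses on something with over 40 N, if the wrist force passes 120 N, or if a joint passes its speed limit or range.

## Working session

There is one attempt and no reset: what is moved stays moved. The work goes in short steps, Python scripts to look and compute and a tool call to move; the robot and the scene stay as the last step left them, time stands still between calls to the robot, and variables do not carry over. Pictures are saved under pics/ and viewed, at most 10 in all, crops included, and the job is handed in when it is done.

Besides the shell and the picture viewer there is one more tool, called after "Emit:" as name(argument=value, ...) on one line, values as JSON. send_rows: Moves the arm, as the interface text tells. Its arguments: {"type":"object","properties":{"increments":{"type":"array"},"newtons":{"type":"number"}},"required":["increments"]}

```bash
mkdir -p pics; python3 - <<'E'
from plant import bot,cams
import cv2,numpy as np
print(bot.get_obs())
for n in("scene","top"):
    c=cams.calibration(n);print(n,c)
    cv2.imwrite(f"pics/{n}0.png",cams.camera(n)[:,:,::-1])
E
```

```text
{'time_s': 0.0, 'q': array([-0.91376387,  0.50183009, -0.42680307,  1.55145602,  0.22080254,
        1.13828715, -0.21026723]), 'dq': array([ 1.71077518e-03,  8.51884167e-04,  1.41240073e-03, -2.70220945e-04,
        5.57564624e-06,  1.37160006e-03,  4.79532042e-05]), 'effort': array([ 5.43786555e-04, -5.66594625e+01, -5.81555530e+00, -2.79106700e+01,
       -6.86116191e-02,  3.07889446e-02,  1.89448801e-04]), 'ee_pos': array([0.24919028, 0.59957928, 0.22568803]), 'tcp_rot': array([-3.13967133e+00, -6.68177068e-05,  2.74786042e+00]), 'contact_force': array([-0.3867119 , -0.5926472 ,  0.25191032]), 'wrist_torque': array([-0.00172832, -0.03155184, -0.0782538 ]), 'finger_force': 0.0, 'width': 0.09163979603549835}
scene {'fx': 439.5334872727959, 'fy': 439.5334872727959, 'cx': 272.10017336521594, 'cy': 215.8169927583267, 'dist': array([0.04889481, 0.        , 0.        , 0.        , 0.        ]), 'R': array([[-0.64909681, -0.7603315 ,  0.02386088],
       [-0.42750552,  0.33865847, -0.83818224],
       [ 0.62921568, -0.55426208, -0.54486804]]), 't': array([0.27411215, 0.35157582, 0.82976126])}
top {'fx': 533.7164882590312, 'fy': 533.7164882590312, 'cx': 279.91810970775276, 'cy': 210.10570056654737, 'dist': array([-0.04701993,  0.        ,  0.        ,  0.        ,  0.        ]), 'R': array([[-5.39637988e-05, -9.99983816e-01,  5.68907137e-03],
       [-9.85789455e-01, -9.02485749e-04, -1.67983142e-01],
       [ 1.67985558e-01, -5.61729157e-03, -9.85773452e-01]]), 't': array([-0.06065598,  0.50435828,  1.24952949])}
```

View pics/scene0.png

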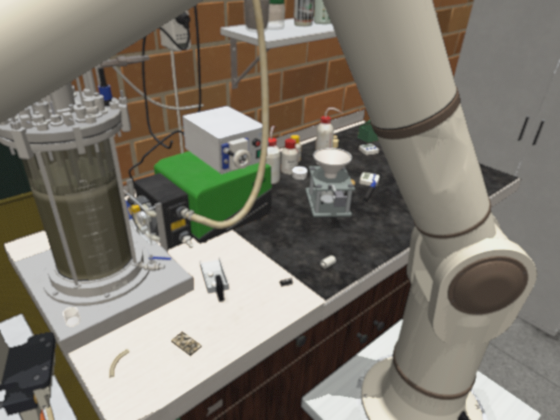

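View pics/top0.png

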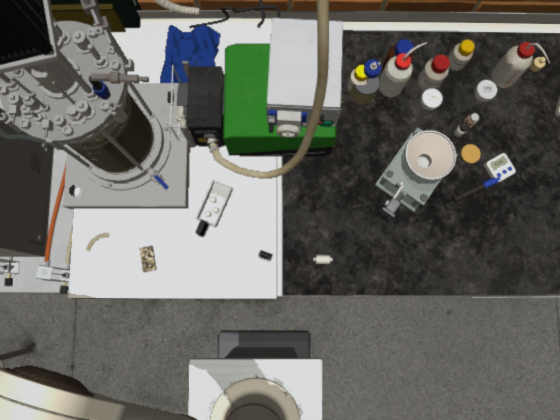

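The scene view shows the arm on the right, with the scoop at about (213,280) and the stand at (330,185). The top view shows the scoop at (213,205) with its tab at (203,228), the funnel at (430,157) and the handle head at (392,208). Next I'll enlarge the crops.

```bash
cat > h.py <<'E'
import numpy as np,cv2
from plant import bot,cams
from scipy.spatial.transform import Rotation as Ro
def ray(n,uv,c=None):
    c=c or cams.calibration(n)
    K=np.array([[c['fx'],0,c['cx']],[0,c['fy'],c['cy']],[0,0,1]])
    p=cv2.undistortPoints(np.array([[uv]],float),K,np.array(c['dist'])).ravel()
    R=np.array(c['R']);return -R.T@c['t'],R.T@[p[0],p[1],1]
def atz(n,uv,z,c=None):
    o,d=ray(n,uv,c);return o+d*(z-o[2])/d[2]
def proj(n,X,c=None):
    c=c or cams.calibration(n)
    K=np.array([[c['fx'],0,c['cx']],[0,c['fy'],c['cy']],[0,0,1]])
    R=np.array(c['R']);return cv2.projectPoints(np.atleast_2d(np.array(X,float)),cv2.Rodrigues(R)[0],np.array(c['t']),K,np.array(c['dist']))[0].reshape(-1,2)
E
python3 - <<'E'
import cv2,numpy as np
a=cv2.imread('pics/top0.png')
def crop(x,y,w,h,s):
    c=cv2.resize(a[y:y+h,x:x+w],None,fx=s,fy=s,interpolation=cv2.INTER_CUBIC)
    for i in range(0,w,10): cv2.putText(c,str(x+i),(i*s,8),0,.3,(0,0,255));cv2.line(c,(i*s,0),(i*s,c.shape[0]),(0,0,255) if i%50==0 else (180,180,0),1)
    for i in range(0,h,10): cv2.putText(c,str(y+i),(0,i*s+8),0,.3,(0,0,255));cv2.line(c,(0,i*s),(c.shape[1],i*s),(180,180,0),1)
    return c
A=crop(180,170,50,75,8);B=crop(370,120,90,100,6)
o=np.zeros((600,800,3),np.uint8);A=A[:600,:400];o[:A.shape[0],:A.shape[1]]=A;B=cv2.resize(B,(400,444));o[:444,400:800]=B
cv2.imwrite('pics/crop0.png',o)
E
```

```text
(no output)
```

View pics/crop0.png

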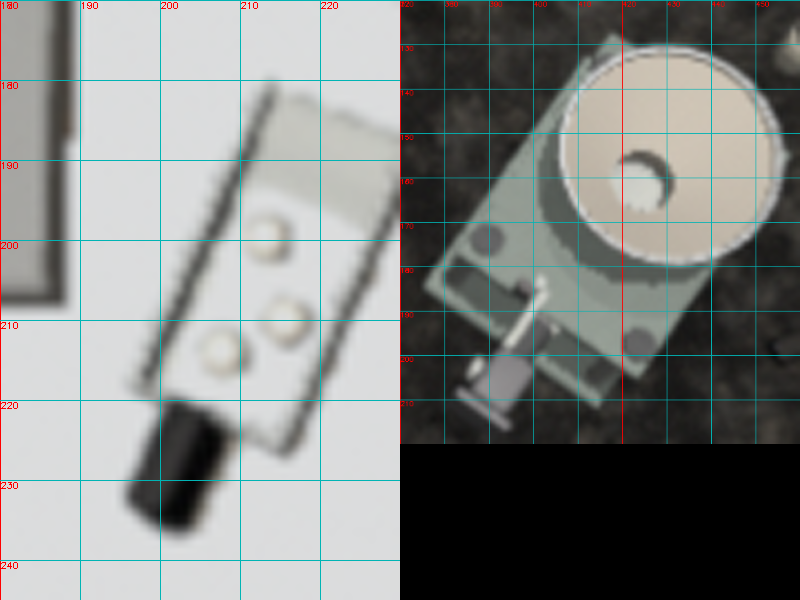

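```bash
python3 - <<'E'
from h import *
f=lambda *p,z: np.array([atz('top',q,z)[:2] for q in p])
F=f((431,154.9),z=.167)[0]
e=f((406,154),(456,155),(431,130),(431,179.7),z=.167);print('rim diam',np.linalg.norm(e[0]-e[1]),np.linalg.norm(e[2]-e[3]),'F',F)
fl=f((384,208),(395,216.3),z=.108);m=fl.mean(0);d=fl[1]-fl[0];print('flange',fl,np.linalg.norm(d),m)
u=F-m;print('dist',np.linalg.norm(u),'yaw',np.arctan2(u[1],u[0]),'perp yaw',np.arctan2(d[1],d[0])+np.pi/2)
# deck corners front-left and right
dk=f((376,184.5),(424,205),(418,127.5),z=.099);print('deck',dk)
print('deck yaw',np.arctan2(*(dk[2]-dk[0])[::-1]))
# scoop
b=f((197,218.5),(216,226.8),z=.029);print('back',b,np.linalg.norm(b[0]-b[1]))
L=f((198,218),(213.5,180.5),z=.030);v=L[1]-L[0];print('wall yaw',np.arctan2(v[1],v[0]),np.linalg.norm(v))
Rr=f((216,226),(230,192),z=.030);w=Rr[1]-Rr[0];print('wall yaw',np.arctan2(w[1],w[0]))
t=f((200.5,220),(196,231.5),(202.5,237),(208,224),z=.064);print('tab',t.mean(0),t)
for p in((213,200),(215.5,210.2),(207.5,214)): print(atz('top',p,.017))
print('clip,roller,tile',f((265,255),(323,259),(148,258),z=.015))
c=cams.calibration('top')
E
```

```text
rim diam 0.11290472282539171 0.11517566165139688 F [ 0.60887862 -0.39789813]
flange [[ 0.49842532 -0.30007428]
 [ 0.4790641  -0.32487383]] 0.03146227014616786 [ 0.48874471 -0.31247406]
dist 0.14740904891072526 yaw -0.6181194220648714 perp yaw -0.6628666166240524
deck [[ 0.55580333 -0.28496873]
 [ 0.50718989 -0.39586419]
 [ 0.69552947 -0.39038255]]
deck yaw -0.646331335965734
back [[0.4857642  0.14195682]
 [0.4653659  0.09511649]] 0.05108920359317574
wall yaw -0.3655793001040369 0.10037571941810651
wall yaw -0.370070359087584
tab [0.45735307 0.12479545] [[0.47677575 0.12823953]
 [0.44925081 0.13822458]
 [0.43618161 0.12251713]
 [0.46720413 0.11020056]]
[0.53404507 0.10527983 0.017     ]
[0.50840538 0.09855745 0.017     ]
[0.49887526 0.11812256 0.017     ]
clip,roller,tile [[ 0.39797826 -0.02419382]
 [ 0.3882454  -0.16567686]
 [ 0.39021197  0.26149545]]
```

```bash
python3 - <<'E'
from h import *
c=cams.calibration('wrist');o=bot.get_obs();print(o['ee_pos'],o['tcp_rot']);print(c)
R=Ro.from_euler('xyz',o['tcp_rot']).as_matrix()
print('cam in tool',R.T@(-c['R'].T@c['t']-o['ee_pos']),c['R']@R)
E
```

```text
[0.24923525 0.59961911 0.22576056] [-3.13977798e+00 -3.19042297e-05  2.74781309e+00]
{'fx': 340.38371926312954, 'fy': 340.38371926312954, 'cx': 280.7615109670632, 'cy': 206.6368199265528, 'dist': array([-0.05728499,  0.        ,  0.        ,  0.        ,  0.        ]), 'R': array([[ 3.84361204e-01,  9.23182316e-01, -9.36189543e-04],
       [ 8.84603329e-01, -3.68008610e-01,  2.86437801e-01],
       [ 2.64089787e-01, -1.10923735e-01, -9.58098382e-01]]), 't': array([-0.64715755, -0.03525457,  0.38988957])}
cam in tool [ 0.0775274  -0.00206629 -0.15727842] [[-7.36423766e-04  9.99999343e-01 -8.78509495e-04]
 [-9.58089600e-01 -9.57224651e-04 -2.86467103e-01]
 [-2.86467756e-01  6.30729628e-04  9.58089676e-01]]
```

```bash
cat >> h.py <<'E'
def go(x,y,z,yaw,n=5,p=None):
    """tool-frame increments for n rows, spin spread evenly"""
    o=bot.get_obs()
    P,psi=(o['ee_pos'].copy(),o['tcp_rot'][2]) if p is None else (np.array(p[:3]),p[3])
    dy=(yaw-psi+np.pi)%(2*np.pi)-np.pi
    T=np.array([x,y,z])
    print('from',P.round(4),round(psi,4),'t',o['time_s'],'F',o['contact_force'].round(1),'w',o['width'],'ff',round(o['finger_force'],1))
    for i in range(n):
        a=psi+dy*i/n; R=Ro.from_euler('xyz',[np.pi,0,a]).as_matrix()
        print((R.T@((T-P)/n)*100).round(2).tolist(),'spin',round(-dy/n,4))
E
python3 - <<'E'
from h import *
go(.458,.125,.19,2.7736,9)
E
```

```text
from [0.2492 0.5996 0.2258] 2.7478 t 0.1 F [ 0.5 -0.5 -0.8] w 0.09168928141103598 ff 0.0
[-4.17, -3.98, 0.4] spin -0.0029
[-4.15, -3.99, 0.4] spin -0.0029
[-4.14, -4.0, 0.4] spin -0.0029
[-4.13, -4.02, 0.4] spin -0.0029
[-4.12, -4.03, 0.4] spin -0.0029
[-4.11, -4.04, 0.4] spin -0.0029
[-4.1, -4.05, 0.4] spin -0.0029
[-4.08, -4.06, 0.4] spin -0.0029
[-4.07, -4.07, 0.4] spin -0.0029
```

Emit:
send_rows(increments=[{"claw":9.1,"slide":[-4.1,-4.0,0.4],"spin":-0.003},{"claw":9.1,"slide":[-4.1,-4.0,0.4],"spin":-0.003},{"claw":9.1,"slide":[-4.1,-4.0,0.4],"spin":-0.003},{"claw":9.1,"slide":[-4.1,-4.0,0.4],"spin":-0.003},{"claw":9.1,"slide":[-4.1,-4.0,0.4],"spin":-0.003}])

```text
time_s: 0.72
ee_pos: [0.3639, 0.3355, 0.2064]
tcp_rot: [-3.141, -0.0, 2.763]
contact_force: [0.7, 0.0, -0.8]
width: 0.091
finger_force: 0.0
```

Emit:
send_rows(increments=[{"claw":9.1,"slide":[-4.1,-4.0,0.4],"spin":-0.003},{"claw":9.1,"slide":[-4.1,-4.0,0.4],"spin":-0.003},{"claw":9.1,"slide":[-4.1,-4.0,0.4],"spin":-0.003},{"claw":9.1,"slide":[-4.1,-4.0,0.4],"spin":-0.003},{"claw":9.1,"slide":[0,0,0],"spin":0}])

```text
time_s: 1.35
ee_pos: [0.4589, 0.1233, 0.1901]
tcp_rot: [-3.139, 0.0, 2.766]
contact_force: [-0.3, 0.1, -0.4]
width: 0.0915
finger_force: 0.0
```

```bash
python3 - <<'E'
from h import *
go(.458,.125,.19,2.7736,1)
c=cams.calibration('wrist');a=cams.camera('wrist')[:,:,::-1].copy()
cs,sn=np.cos(-.368),np.sin(-.368)
def S(x,y,z): # scoop frame rel. grip
    return [.458+cs*x-sn*y,.125+sn*x+cs*y,.006+z]
tab=[S(x,y,.058) for x in(-.018,.018) for y in(-.007,.007)]
tr=[S(.019,y,.023) for y in(-.026,.026)]+[S(.123,y,.015) for y in(-.026,.026)]
for q in proj('wrist',tab,c): cv2.circle(a,tuple(int(v) for v in q.round()),2,(0,0,255),-1)
for q in proj('wrist',tr,c): cv2.circle(a,tuple(int(v) for v in q.round()),2,(0,200,0),-1)
cv2.imwrite('pics/w1.png',a)
E
```

```text
from [0.4589 0.1233 0.1901] 2.766 t 1.35 F [-0.3  0.1 -0.4] w 0.09145553758285764 ff 0.0
[0.14, 0.12, 0.01] spin -0.0076
```

View pics/w1.png

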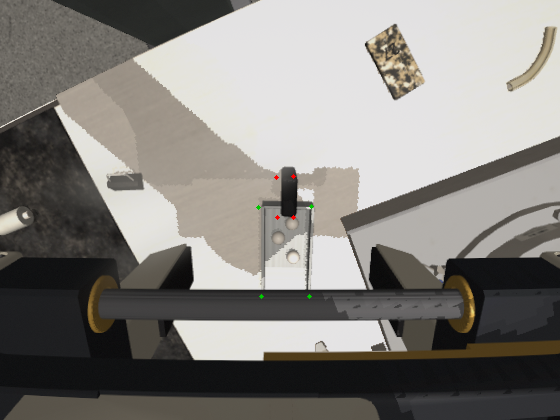

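The wrist view shows the tab at about (289,191) and the tray at u 262–312, so my estimate is only 2–3 mm off in tool y. Next I descend and grip.

Emit:
send_rows(increments=[{"claw":9.1,"slide":[0.2,0.35,3.5],"spin":-0.008},{"claw":9.1,"slide":[0,0,3.5],"spin":0},{"claw":9.1,"slide":[0,0,3.5],"spin":0},{"claw":9.1,"slide":[0,0,3.5],"spin":0},{"claw":9.1,"slide":[0,0,1.8],"spin":0}], newtons=60)

```text
time_s: 2.02
ee_pos: [0.4551, 0.1343, 0.0309]
tcp_rot: [-3.141, -0.003, 2.785]
contact_force: [-0.4, -0.8, -0.8]
width: 0.0909
finger_force: 0.0
```

Emit:
send_rows(increments=[{"claw":4,"slide":[0,0,0],"spin":0},{"claw":2,"slide":[0,0,0],"spin":0},{"claw":0,"slide":[0,0,0],"spin":0},{"claw":0,"slide":[0,0,0],"spin":0},{"claw":0,"slide":[0,0,0],"spin":0}], newtons=60)

```text
time_s: 2.65
ee_pos: [0.4574, 0.1327, 0.0332]
tcp_rot: [3.141, 0.001, 2.783]
contact_force: [0.2, 0.3, 0.3]
width: 0.0454
finger_force: 0.0
```

Emit:
send_rows(increments=[{"claw":4,"slide":[-0.1,-0.4,0],"spin":0.01},{"claw":0,"slide":[0,0,0],"spin":0},{"claw":0,"slide":[0,0,0],"spin":0},{"claw":0,"slide":[0,0,0],"spin":0},{"claw":0,"slide":[0,0,0],"spin":0}], newtons=60)

```text
time_s: 3.28
ee_pos: [0.4567, 0.1289, 0.0327]
tcp_rot: [3.141, 0.0, 2.773]
contact_force: [0.3, 0.4, -1.1]
width: 0.0139
finger_force: 60.0
```

Emit:
send_rows(increments=[{"claw":0,"slide":[0,0,0],"spin":0},{"claw":0,"slide":[0,0,0],"spin":0},{"claw":0,"slide":[0,0,0],"spin":0},{"claw":0,"slide":[0,0,0],"spin":0},{"claw":0,"slide":[0,0,0],"spin":0}], newtons=60)

```text
time_s: 3.9
ee_pos: [0.4566, 0.1287, 0.0327]
tcp_rot: [3.141, -0.0, 2.773]
contact_force: [0.3, 0.8, -1.1]
width: 0.0137
finger_force: 60.0
```

Emit:
send_rows(increments=[{"claw":0,"slide":[0,0,-0.4],"spin":0},{"claw":0,"slide":[0,0,-0.8],"spin":0},{"claw":0,"slide":[0.4,0,-1.0],"spin":0},{"claw":0,"slide":[0.8,0,-1.0],"spin":0},{"claw":0,"slide":[1.2,0,-0.8],"spin":0}])

```text
time_s: 4.53
ee_pos: [0.4338, 0.1376, 0.0736]
tcp_rot: [3.141, 0.001, 2.773]
contact_force: [-0.3, -0.5, -1.7]
width: 0.0134
finger_force: 60.0
```

```bash
python3 - <<'E'
from h import *
o=bot.get_obs();go(.40,.15,.1,2.45,6);print(o['wrist_torque'])
cv2.imwrite('pics/w2.png',np.vstack([cams.camera('wrist')[150:320,150:420,::-1],cams.camera('scene')[220:340,140:410,::-1]]))
E
```

```text
from [0.4338 0.1376 0.0736] 2.7725 t 4.525 F [-0.3 -0.5 -1.7] w 0.01340599600760288 ff 60.0
[0.6, -0.01, -0.44] spin 0.0538
[0.6, -0.04, -0.44] spin 0.0538
[0.6, -0.07, -0.44] spin 0.0538
[0.59, -0.11, -0.44] spin 0.0538
[0.58, -0.14, -0.44] spin 0.0538
[0.58, -0.17, -0.44] spin 0.0538
[0.03076845 0.05171686 0.03835478]
```

View pics/w2.png

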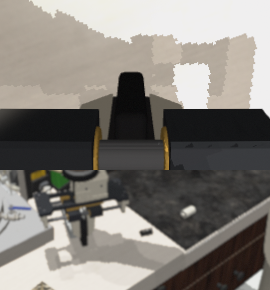

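```bash
python3 - <<'E'
from h import *
W=[[.4338,.1376,.0736,2.7725],[.415,.135,.15,2.4],[.42,0,.265,1.95],[.43,-.22,.275,1.95],[.46,-.31,.275,2.4],[.52,-.34,.275,2.56]]
for i,n in enumerate((5,10,10,5,5)): print(i+1);go(*W[i+1],n,W[i])
E
```

```text
1
from [0.4338 0.1376 0.0736] 2.7725 t 4.625 F [-0.5  1.  -1.9] w 0.01385104750382363 ff 60.0
[0.33, -0.18, -1.53] spin 0.0745
[0.32, -0.21, -1.53] spin 0.0745
[0.3, -0.23, -1.53] spin 0.0745
[0.28, -0.25, -1.53] spin 0.0745
[0.26, -0.27, -1.53] spin 0.0745
2
from [0.415 0.135 0.15 ] 2.4 t 4.625 F [-0.5  1.  -1.9] w 0.01385104750382363 ff 60.0
[-0.95, -0.96, -1.15] spin 0.045
[-0.99, -0.92, -1.15] spin 0.045
[-1.03, -0.87, -1.15] spin 0.045
[-1.07, -0.83, -1.15] spin 0.045
[-1.11, -0.78, -1.15] spin 0.045
[-1.14, -0.73, -1.15] spin 0.045
[-1.17, -0.67, -1.15] spin 0.045
[-1.2, -0.62, -1.15] spin 0.045
[-1.23, -0.57, -1.15] spin 0.045
[-1.25, -0.51, -1.15] spin 0.045
3
from [0.42  0.    0.265] 1.95 t 4.625 F [-0.5  1.  -1.9] w 0.01385104750382363 ff 60.0
[-2.08, -0.72, -0.1] spin -0.0
[-2.08, -0.72, -0.1] spin -0.0
[-2.08, -0.72, -0.1] spin -0.0
[-2.08, -0.72, -0.1] spin -0.0
[-2.08, -0.72, -0.1] spin -0.0
[-2.08, -0.72, -0.1] spin -0.0
[-2.08, -0.72, -0.1] spin -0.0
[-2.08, -0.72, -0.1] spin -0.0
[-2.08, -0.72, -0.1] spin -0.0
[-2.08, -0.72, -0.1] spin -0.0
4
from [ 0.43  -0.22   0.275] 1.95 t 4.625 F [-0.5  1.  -1.9] w 0.01385104750382363 ff 60.0
[-1.89, -0.11, -0.0] spin -0.09
[-1.88, -0.28, -0.0] spin -0.09
[-1.84, -0.45, -0.0] spin -0.09
[-1.8, -0.61, -0.0] spin -0.09
[-1.73, -0.77, -0.0] spin -0.09
5
from [ 0.46  -0.31   0.275] 2.4 t 4.625 F [-0.5  1.  -1.9] w 0.01385104750382363 ff 60.0
[-1.29, 0.37, 0.0] spin -0.032
[-1.3, 0.33, 0.0] spin -0.032
[-1.31, 0.28, 0.0] spin -0.032
[-1.32, 0.24, 0.0] spin -0.032
[-1.33, 0.2, 0.0] spin -0.032
```

Emit:
send_rows(increments=[{"claw":0,"slide":[0.3,-0.2,-1.5],"spin":0.05},{"claw":0,"slide":[0.3,-0.2,-1.5],"spin":0.08},{"claw":0,"slide":[0.3,-0.2,-1.5],"spin":0.08},{"claw":0,"slide":[0.3,-0.2,-1.5],"spin":0.08},{"claw":0,"slide":[0.2,-0.3,-1.5],"spin":0.08}])

```text
time_s: 5.25
ee_pos: [0.4164, 0.1343, 0.1488]
tcp_rot: [3.141, -0.0, 2.398]
contact_force: [0.4, 0.1, -2.3]
width: 0.0139
finger_force: 60.0
```

Emit:
send_rows(increments=[{"claw":0,"slide":[-0.5,-0.6,-1.2],"spin":0.045},{"claw":0,"slide":[-1.0,-0.9,-1.2],"spin":0.045},{"claw":0,"slide":[-1.0,-0.9,-1.2],"spin":0.045},{"claw":0,"slide":[-1.1,-0.8,-1.2],"spin":0.045},{"claw":0,"slide":[-1.1,-0.8,-1.2],"spin":0.045}])

```text
time_s: 5.88
ee_pos: [0.4183, 0.0713, 0.2085]
tcp_rot: [-3.142, -0.0, 2.174]
contact_force: [-0.6, 0.1, -2.3]
width: 0.0136
finger_force: 60.0
```

Emit:
send_rows(increments=[{"claw":0,"slide":[-1.2,-0.7,-1.2],"spin":0.045},{"claw":0,"slide":[-1.2,-0.7,-1.2],"spin":0.045},{"claw":0,"slide":[-1.2,-0.6,-1.2],"spin":0.045},{"claw":0,"slide":[-1.3,-0.6,-1.2],"spin":0.045},{"claw":0,"slide":[-1.5,-0.5,-1.0],"spin":0.045}])

```text
time_s: 6.5
ee_pos: [0.4229, 0.0004, 0.2666]
tcp_rot: [3.141, 0.0, 1.95]
contact_force: [-0.7, -0.4, -1.3]
width: 0.0133
finger_force: 60.0
```

```bash
python3 - <<'E'
from h import *
o=bot.get_obs();print(o['q'].round(2))
go(.43,-.22,.275,1.95,10)
E
```

```text
[-0.06  0.01 -0.    2.05  0.    1.08  0.31]
from [4.229e-01 4.000e-04 2.666e-01] 1.9501 t 6.5 F [-0.7 -0.4 -1.3] w 0.013311542056162402 ff 60.0
[-2.07, -0.75, -0.08] spin 0.0
[-2.07, -0.75, -0.08] spin 0.0
[-2.07, -0.75, -0.08] spin 0.0
[-2.07, -0.75, -0.08] spin 0.0
[-2.07, -0.75, -0.08] spin 0.0
[-2.07, -0.75, -0.08] spin 0.0
[-2.07, -0.75, -0.08] spin 0.0
[-2.07, -0.75, -0.08] spin 0.0
[-2.07, -0.75, -0.08] spin 0.0
[-2.07, -0.75, -0.08] spin 0.0
```

Emit:
send_rows(increments=[{"claw":0,"slide":[-2.1,-0.7,-0.1],"spin":0},{"claw":0,"slide":[-2.1,-0.7,-0.1],"spin":0},{"claw":0,"slide":[-2.1,-0.7,-0.1],"spin":0},{"claw":0,"slide":[-2.1,-0.7,-0.1],"spin":0},{"claw":0,"slide":[-2.1,-0.7,-0.1],"spin":0}])

```text
time_s: 7.12
ee_pos: [0.4293, -0.1104, 0.271]
tcp_rot: [-3.141, -0.0, 1.951]
contact_force: [-0.1, -0.0, 0.1]
width: 0.0137
finger_force: 60.0
```

Emit:
send_rows(increments=[{"claw":0,"slide":[-2.1,-0.8,-0.1],"spin":0},{"claw":0,"slide":[-2.1,-0.8,-0.1],"spin":0},{"claw":0,"slide":[-2.1,-0.8,0],"spin":0},{"claw":0,"slide":[-2.1,-0.8,0],"spin":0},{"claw":0,"slide":[-2.0,-0.7,0],"spin":-0.04}])

```text
time_s: 7.75
ee_pos: [0.4317, -0.2216, 0.2729]
tcp_rot: [-3.141, -0.0, 1.992]
contact_force: [0.6, 0.7, -2.3]
width: 0.0136
finger_force: 60.0
```

Emit:
send_rows(increments=[{"claw":0,"slide":[-1.9,-0.2,0],"spin":-0.08},{"claw":0,"slide":[-1.9,-0.3,0],"spin":-0.09},{"claw":0,"slide":[-1.8,-0.4,0],"spin":-0.09},{"claw":0,"slide":[-1.6,-0.5,0],"spin":-0.09},{"claw":0,"slide":[-1.3,-0.4,0],"spin":-0.06}])

```text
time_s: 8.38
ee_pos: [0.4633, -0.3027, 0.2727]
tcp_rot: [-3.141, -0.001, 2.403]
contact_force: [0.4, 0.4, -0.9]
width: 0.0133
finger_force: 60.0
```

```bash
python3 - <<'E'
from h import *
o=bot.get_obs();print(o['q'].round(2))
go(.52,-.34,.275,2.56,5)
cv2.imwrite('pics/w3.png',np.hstack([cams.camera('wrist')[0:420,:,::-1],cv2.resize(cams.camera('top')[110:250,340:420,::-1],(240,420))]))
E
```

```text
[ 0.34  0.25  0.23  1.76 -0.06  1.13  1.42]
from [ 0.4633 -0.3027  0.2727] 2.4031 t 8.375 F [ 0.4  0.4 -0.9] w 0.013332507317261412 ff 60.0
[-1.34, 0.21, -0.05] spin -0.0314
[-1.35, 0.17, -0.05] spin -0.0314
[-1.35, 0.13, -0.05] spin -0.0314
[-1.36, 0.08, -0.05] spin -0.0314
[-1.36, 0.04, -0.05] spin -0.0314
```

View pics/w3.png

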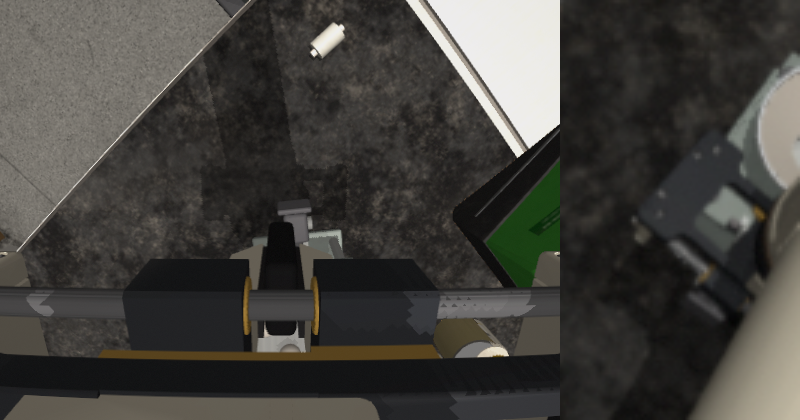

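The wrist view shows the tab at (283,280), a ball in the tray at (288,348), and the handle flange at (295,210). I'll move over the funnel.

Emit:
send_rows(increments=[{"claw":0,"slide":[-1.0,0.1,0],"spin":-0.03},{"claw":0,"slide":[-1.4,0.1,0],"spin":-0.03},{"claw":0,"slide":[-1.6,0.1,0],"spin":-0.03},{"claw":0,"slide":[-1.7,0.1,0],"spin":-0.03},{"claw":0,"slide":[-1.6,0.1,0],"spin":-0.03}])

```text
time_s: 9.1
ee_pos: [0.525, -0.3432, 0.2726]
tcp_rot: [3.142, 0.0, 2.555]
contact_force: [0.1, -0.3, -1.1]
width: 0.0136
finger_force: 60.0
```

```bash
python3 - <<'E'
from h import *
go(.542,-.354,.273,2.56,2)
E
```

```text
from [ 0.525  -0.3432  0.2726] 2.555 t 9.1 F [ 0.1 -0.3 -1.1] w 0.013620502710501553 ff 60.0
[-1.01, 0.02, -0.02] spin -0.0025
[-1.01, 0.02, -0.02] spin -0.0025
```

Emit:
send_rows(increments=[{"claw":0,"slide":[-1.0,0,0],"spin":0},{"claw":0,"slide":[-0.7,0,0],"spin":0},{"claw":0,"slide":[-0.3,0,0],"spin":0},{"claw":0,"slide":[0,0,0],"spin":0},{"claw":0,"slide":[0,0,0],"spin":0}], newtons=20)

```text
time_s: 9.72
ee_pos: [0.5402, -0.3538, 0.2728]
tcp_rot: [3.142, -0.0, 2.553]
contact_force: [-0.5, -0.1, -1.2]
width: 0.0139
finger_force: 20.0
```

```bash
python3 - <<'E'
from h import *
go(.542,-.354,.273,2.56,1)
o=bot.get_obs();R=Ro.from_euler('xyz',o['tcp_rot']).as_matrix();print(R.T@o['wrist_torque'])
cv2.imwrite('pics/w4.png',np.hstack([cams.camera('wrist')[200:420,180:380,::-1],cams.camera('scene')[100:320,260:460,::-1]]))
E
```

```text
from [ 0.5402 -0.3538  0.2728] 2.5528 t 9.725 F [-0.5 -0.1 -1.2] w 0.013890877460287871 ff 20.0
[-0.16, 0.08, -0.02] spin -0.0072
[-0.03395544  0.0908541  -0.00607873]
```

View pics/w4.png

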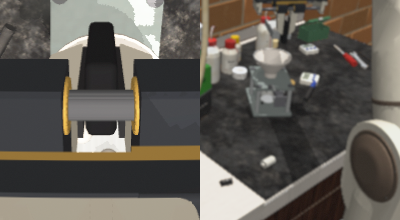

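The scoop is still level, with the funnel rim visible below the tab. Next I lower the grip force so the scoop swings nose-down in the pads.

Emit:
send_rows(increments=[{"claw":0,"slide":[0,0,0],"spin":0},{"claw":0,"slide":[0,0,0],"spin":0},{"claw":0,"slide":[0,0,0],"spin":0},{"claw":0,"slide":[0,0,0],"spin":0},{"claw":0,"slide":[0,0,0],"spin":0}], newtons=8)

```text
time_s: 10.45
ee_pos: [0.5404, -0.3539, 0.2727]
tcp_rot: [-3.142, -0.0, 2.553]
contact_force: [0.3, -0.1, -1.7]
width: 0.0136
finger_force: 8.0
```

```bash
cat > st.py <<'E'
from h import *
import sys
o=bot.get_obs();R=Ro.from_euler('xyz',o['tcp_rot']).as_matrix();print((R.T@o['wrist_torque']).round(3),o['contact_force'].round(2),o['width'])
w=cams.camera('wrist')[:,:,::-1];s=cams.camera('scene')[:,:,::-1]
cv2.imwrite(sys.argv[1],np.hstack([w[200:420,180:380],cv2.resize(s[90:200,280:390],(440,440))[:220],cv2.resize(s[90:200,280:390],(440,440))[220:]]))
ref=cv2.imread('pics/ref.png')
if ref is None: cv2.imwrite('pics/ref.png',np.ascontiguousarray(w))
else: print('wrist diff',np.abs(w[180:350,240:330].astype(int)-ref[180:350,240:330]).mean())
E
python3 st.py pics/w5.png
```

```text
[-0.019  0.045 -0.018] [ 0.33 -0.07 -1.66] 0.013567305212775027[ WARN:0@2.723] global loadsave.cpp:275 findDecoder imread_('pics/ref.png'): can't open/read file: check file path/integrity
```

Emit:
send_rows(increments=[{"claw":0,"slide":[0,0,0],"spin":0},{"claw":0,"slide":[0,0,0],"spin":0},{"claw":0,"slide":[0,0,0],"spin":0},{"claw":0,"slide":[0,0,0],"spin":0},{"claw":0,"slide":[0,0,0],"spin":0}], newtons=4)

```text
time_s: 11.18
ee_pos: [0.5405, -0.354, 0.2728]
tcp_rot: [3.142, 0.0, 2.553]
contact_force: [0.2, -1.0, -0.8]
width: 0.0142
finger_force: 4.0
```

```bash
python3 st.py pics/w6.png
```

```text
[-0.006  0.039  0.074] [ 0.22 -1.02 -0.76] 0.014151941508363883
wrist diff 20.585773420479303
```

View pics/w6.png

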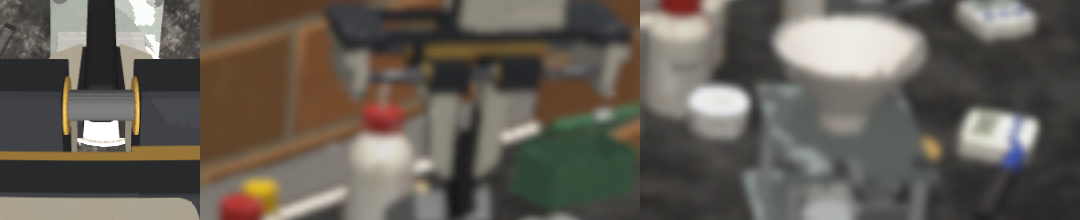

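Emit:
send_rows(increments=[{"claw":0,"slide":[0.3,0,0],"spin":0},{"claw":0,"slide":[-0.3,0,0],"spin":0},{"claw":0,"slide":[0.3,0,0],"spin":0},{"claw":0,"slide":[-0.3,0,0],"spin":0},{"claw":0,"slide":[0,0,0],"spin":0}], newtons=3)

```text
time_s: 11.9
ee_pos: [0.5407, -0.3541, 0.2727]
tcp_rot: [-3.142, 0.0, 2.553]
contact_force: [-0.2, -0.2, -1.3]
width: 0.014
finger_force: 3.0
```

```bash
python3 - <<'E'
from h import *
f=[]
for i in range(14):
    a=cams.camera(['wrist','scene','top'][i%3]);f.append(bot.get_obs()['contact_force'])
    if i<3: cv2.imwrite(f'pics/x{i}.png',a[:,:,::-1])
print(np.mean(f,0),np.std(f,0))
w=cv2.imread('pics/x0.png')[150:360,210:360];s=cv2.imread('pics/x1.png')[80:200,290:370];t=cv2.imread('pics/x2.png')[110:220,360:480]
z=lambda a,h,w:cv2.resize(a,(w,h),interpolation=cv2.INTER_CUBIC)
cv2.imwrite('pics/v9.png',np.hstack([z(w,390,280),z(s,390,260),z(t,390,260)]))
E
```

```text
[-0.01503745  0.24589785 -1.2355436 ] [0.54965178 0.46355387 0.51301377]
```

View pics/v9.png

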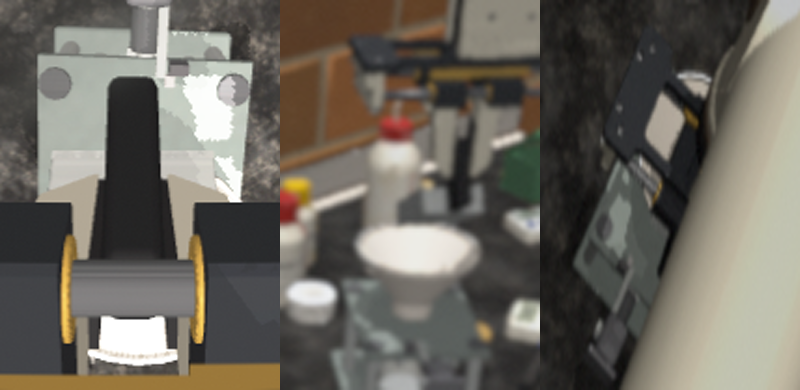

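```bash
python3 - <<'E'
from h import *
o=bot.get_obs();c=cams.calibration('wrist');cs=cams.calibration('scene');ct=cams.calibration('top')
yaw=o['tcp_rot'][2]-np.pi;G=o['ee_pos']+[0,0,.019]
def P(th,x,y,z):
    t=np.radians(th);X=x*np.cos(t)+z*np.sin(t);Z=-x*np.sin(t)+z*np.cos(t)
    return G+[np.cos(yaw)*X-np.sin(yaw)*y,np.sin(yaw)*X+np.cos(yaw)*y,Z]
for th in range(0,90,10):
    q=[P(th,-.018,0,-.045),P(th,-.018,0,.013),P(th,.018,0,.013),P(th,.019,0,-.023),P(th,.123,0,-.03)]
    print(th,proj('wrist',q,c).round()[:,1],'scene lip',proj('scene',[P(th,.123,-.026,-.03),P(th,.123,.026,-.03)],cs).round().tolist())
E
```

```text
0 [214. 258. 333. 292. 425.] scene lip [[342.0, 121.0], [325.0, 121.0]]
10 [203. 267. 332. 282. 392.] scene lip [[342.0, 128.0], [325.0, 129.0]]
20 [193. 277. 330. 273. 360.] scene lip [[342.0, 136.0], [325.0, 136.0]]
30 [185. 287. 326. 263. 330.] scene lip [[342.0, 143.0], [325.0, 143.0]]
40 [179. 297. 321. 254. 302.] scene lip [[343.0, 149.0], [326.0, 150.0]]
50 [176. 306. 315. 245. 274.] scene lip [[344.0, 156.0], [327.0, 156.0]]
60 [175. 315. 309. 238. 247.] scene lip [[346.0, 161.0], [328.0, 162.0]]
70 [178. 322. 302. 231. 221.] scene lip [[347.0, 166.0], [330.0, 166.0]]
80 [185. 327. 295. 225. 194.] scene lip [[349.0, 169.0], [332.0, 170.0]]
```

```bash
python3 - <<'E'
import cv2,numpy as np
a=cv2.imread('pics/scene0.png').astype(int);b=cv2.imread('pics/x1.png').astype(int)
d=(np.abs(a-b).max(2)>40).astype(np.uint8)
n,l,s,c=cv2.connectedComponentsWithStats(d)
for i in range(1,n):
    if s[i,4]>=4: print(s[i],c[i].round(),a[l==i].mean(0).round(),b[l==i].mean(0).round())
print(b[150:176,312:356].sum(2)//3)
print(a[150:176,312:356].sum(2)//3)
E
```

```text
[   0    0  156   64 5318] [67. 22.] [139. 152. 157.] [67. 81. 97.]
[169   0   2   2   4] [170.   0.] [ 96. 105. 108.] [58. 60. 61.]
[173   0   2   2   4] [174.   0.] [ 93. 101. 105.] [57. 60. 61.]
[323   0   9  16  73] [327.   5.] [84. 92. 94.] [129. 144. 141.]
[341   0   3   2   5] [342.   0.] [102. 112. 116.] [60. 66. 69.]
[367   0  16   4  34] [376.   1.] [122. 134. 139.] [82. 90. 92.]
[ 312    0  204  132 8829] [407.  73.] [123. 137. 145.] [62. 79. 98.]
[ 434    0   80   74 4951] [477.  33.] [ 95. 106. 116.] [167. 184. 191.]
[160   2  28  23 324] [171.  11.] [84. 92. 95.] [150. 159. 163.]
[331   4  13  31 142] [338.  20.] [ 93. 101. 104.] [139. 141. 123.]
[375   6  53  18 426] [393.  14.] [134. 147. 152.] [198. 199. 197.]
[145  27   7   8  20] [148.  30.] [80. 87. 90.] [38. 45. 56.]
[99 41  6  2  8] [102.  42.] [ 96. 105. 108.] [140. 144. 149.]
[101  44  15   8  49] [107.  47.] [86. 94. 97.] [ 43.  69. 102.]
[ 6 47 10  4 22] [11. 48.] [139. 153. 159.] [188. 189. 187.]
[88 46  3 11 20] [89. 51.] [ 94. 102. 106.] [ 47.  71. 102.]
[338  49  22   8  74] [347.  54.] [ 75.  88. 101.] 
[... 2778 characters left out ...]
0.] [219. 222. 221.] [149. 153. 151.]
[   0  330   55   90 3647] [ 25. 378.] [63. 63. 63.] [182. 189. 199.]
[ 303  355   84   46 2151] [351. 380.] [150. 156. 156.] [221. 226. 226.]
[466 402   4   6  14] [467. 405.] [206. 222. 227.] [151. 166. 172.]
[138 412  16   8  36] [146. 416.] [156. 165. 172.] [213. 221. 225.]
[[ 53  56  71 ...  53  51  48]
 [ 59  69  98 ...  53  53  52]
 [ 63  86 124 ...  59  59  58]
 ...
 [125 115 104 ...  49  47  47]
 [116 110 104 ...  49  49  48]
 [111 111 106 ...  52  50  49]]
[[ 54  56  71 ...  52  51  49]
 [ 58  68  97 ...  53  54  52]
 [ 64  87 124 ...  58  58  59]
 ...
 [126 115 105 ...  47  48  48]
 [116 111 104 ...  50  49  48]
 [111 111 106 ...  52  49  48]]
```

The tilt is only about 25–28°, held by friction even at 3 N, so the balls may still be in the tray. I'll lower the lip into the mouth and press it forward against the far inner wall to tip the scoop further.

Emit:
send_rows(increments=[{"claw":0,"slide":[-0.1,0,1.2],"spin":0},{"claw":0,"slide":[-0.1,0,1.2],"spin":0},{"claw":0,"slide":[-0.1,0,1.2],"spin":0},{"claw":0,"slide":[-0.2,0,1.0],"spin":0},{"claw":0,"slide":[-0.5,0,0.6],"spin":0}])

```text
time_s: 13.22
ee_pos: [0.5485, -0.3589, 0.2198]
tcp_rot: [3.141, -0.002, 2.553]
contact_force: [-2.9, 3.0, 3.1]
width: 0.0142
finger_force: 3.0
```

Emit:
send_rows(increments=[{"claw":0,"slide":[-0.8,0,-0.1],"spin":0},{"claw":0,"slide":[-0.8,0,-0.3],"spin":0},{"claw":0,"slide":[-0.8,0,-0.4],"spin":0},{"claw":0,"slide":[-0.8,0,-0.5],"spin":0},{"claw":0,"slide":[-0.8,0,-0.5],"spin":0}])

```text
time_s: 13.85
ee_pos: [0.5825, -0.3823, 0.2388]
tcp_rot: [-3.141, 0.0, 2.553]
contact_force: [-0.7, 1.5, -0.6]
width: 0.0139
finger_force: 3.0
```

```bash
cat > tilt.py <<'E'
from h import *
import sys
o=bot.get_obs();w=cams.camera('wrist')[:,:,::-1];s=cams.camera('scene')[:,:,::-1];cv2.imwrite(sys.argv[1]+'w.png',w);cv2.imwrite(sys.argv[1]+'s.png',s)
print(o['ee_pos'].round(4),o['contact_force'].round(2),o['time_s'])
g=w[:,272:292].astype(int).max(2).mean(1)
print('tab dark rows',np.where(g[150:345]<60)[0][[0,-1]]+150)
print(g[150:350:4].round())
E
python3 tilt.py pics/t1
```

```text
[ 0.5825 -0.3823  0.2388] [-0.74  1.46 -0.64] 13.85
tab dark rows [195 289]
[227. 220. 220. 217. 216. 215. 107.  98.  86.  76.  67.  61.  56.  52.
  51.  50.  50.  49.  49.  49.  49.  49.  49.  49.  49.  49.  49.  49.
  49.  49.  49.  49.  49.  49.  50.  79. 121. 135. 140. 150. 152. 149.
 143. 213. 122. 113. 116. 106. 111. 115.]
```

Emit:
send_rows(increments=[{"claw":0,"slide":[-0.6,0,-0.5],"spin":0},{"claw":0,"slide":[-0.6,0,-0.5],"spin":0},{"claw":0,"slide":[-0.4,0,-0.5],"spin":0},{"claw":0,"slide":[0.4,0,-0.5],"spin":0},{"claw":0,"slide":[0.4,0,-0.5],"spin":0}])

```text
time_s: 14.58
ee_pos: [0.5883, -0.386, 0.264]
tcp_rot: [-3.141, -0.0, 2.553]
contact_force: [0.2, -0.1, -1.7]
width: 0.0139
finger_force: 3.0
```

Emit:
send_rows(increments=[{"claw":0,"slide":[0.8,0,-1.0],"spin":0},{"claw":0,"slide":[0.8,0,-1.0],"spin":0},{"claw":0,"slide":[0.8,0,-1.5],"spin":0},{"claw":0,"slide":[0.8,0,-1.5],"spin":0},{"claw":0,"slide":[0.8,0,-1.5],"spin":0}])

```text
time_s: 15.2
ee_pos: [0.5551, -0.3637, 0.3302]
tcp_rot: [3.142, 0.001, 2.553]
contact_force: [-0.6, 0.5, -1.9]
width: 0.0141
finger_force: 3.0
```

```bash
python3 tilt.py pics/t2; python3 - <<'E'
from h import *
o=bot.get_obs();c=cams.calibration('wrist')
yaw=o['tcp_rot'][2]-np.pi;G=o['ee_pos']+[0,0,.019]
for th in range(30,80,10):
    t=np.radians(th)
    f=lambda x,y,z:(lambda X,Z:G+[np.cos(yaw)*X-np.sin(yaw)*y,np.sin(yaw)*X+np.cos(yaw)*y,Z])(x*np.cos(t)+z*np.sin(t),-x*np.sin(t)+z*np.cos(t))
    print(th,'tab',proj('wrist',[f(-.018,0,-.045),f(.018,0,.013),f(.123,0,-.03)],c)[:,1].round(),'scene lip',proj('scene',[f(.123,-.026,-.03),f(.123,.026,-.03)]).round().tolist())
a=cv2.imread('pics/scene0.png').astype(int);b=cv2.imread('pics/t2s.png').astype(int)
d=(np.abs(a-b).max(2)>40).astype(np.uint8);n,l,s,cc=cv2.connectedComponentsWithStats(d[90:300,260:385])
for i in range(1,n):
    if s[i,4]>=4: print(s[i][:2]+[260,90],s[i][2:])
E
```

```text
[ 0.5551 -0.3637  0.3302] [-0.61  0.53 -1.9 ] 15.2
tab dark rows [183 289]
[134. 181. 173. 169. 168. 169.  74.  68.  61.  54.  48.  44.  41.  40.
  39.  38.  38.  38.  38.  38.  38.  38.  38.  39.  39.  39.  39.  39.
  39.  39.  39.  39.  39.  39.  39.  62.  96. 108. 112. 120. 122. 119.
 114.  88.  91.  97.  93.  95.  94.  97.]
30 tab [185. 326. 330.] scene lip [[343.0, 122.0], [326.0, 122.0]]
40 tab [179. 321. 301.] scene lip [[344.0, 128.0], [327.0, 129.0]]
50 tab [176. 315. 274.] scene lip [[345.0, 135.0], [328.0, 135.0]]
60 tab [175. 309. 247.] scene lip [[346.0, 140.0], [329.0, 140.0]]
70 tab [178. 302. 220.] scene lip [[348.0, 144.0], [331.0, 145.0]]
[338  90] [ 20  32 379]
[363  90] [ 22  12 199]
[368 101] [ 17  17 191]
[336 116] [ 7  3 14]
[329 119] [ 26  20 170]
[379 118] [3 2 5]
[376 119] [ 9  9 38]
[334 154] [17 11 94]
[314 178] [ 4  7 16]
[330 179] [ 22  18 168]
[354 281] [3 3 6]
```

```bash
python3 - <<'E'
from h import *
go(.46,-.29,.30,2.56,4);go(.465,-.16,.20,2.56,6,[.46,-.29,.30,2.56])
E
```

```text
from [ 0.5557 -0.3643  0.3319] 2.5527 t 15.3 F [ 0.8  0.1 -1.7] w 0.014257843689370855 ff 3.0
[3.02, 0.21, 0.8] spin -0.0018
[3.02, 0.22, 0.8] spin -0.0018
[3.02, 0.23, 0.8] spin -0.0018
[3.02, 0.23, 0.8] spin -0.0018
from [ 0.46 -0.29  0.3 ] 2.56 t 15.3 F [ 0.8  0.1 -1.7] w 0.014257843689370855 ff 3.0
[1.12, 1.86, 1.67] spin -0.0
[1.12, 1.86, 1.67] spin -0.0
[1.12, 1.86, 1.67] spin -0.0
[1.12, 1.86, 1.67] spin -0.0
[1.12, 1.86, 1.67] spin -0.0
[1.12, 1.86, 1.67] spin -0.0
```

Emit:
send_rows(increments=[{"claw":0,"slide":[2.5,0.2,0],"spin":0},{"claw":0,"slide":[3.0,0.2,0],"spin":0},{"claw":0,"slide":[3.0,0.2,0],"spin":0},{"claw":0,"slide":[2.5,0.5,1.0],"spin":0},{"claw":0,"slide":[2.0,1.5,2.0],"spin":0}], newtons=8)

```text
time_s: 15.92
ee_pos: [0.4611, -0.2706, 0.2991]
tcp_rot: [-3.142, 0.002, 2.551]
contact_force: [0.6, -0.2, -2.5]
width: 0.0137
finger_force: 8.0
```

Emit:
send_rows(increments=[{"claw":0,"slide":[1.1,2.0,2.0],"spin":0},{"claw":0,"slide":[1.0,2.0,2.0],"spin":0},{"claw":0,"slide":[1.0,2.0,2.0],"spin":0},{"claw":0,"slide":[0.8,2.0,2.0],"spin":0},{"claw":0,"slide":[0.5,1.0,1.0],"spin":0}])

```text
time_s: 16.55
ee_pos: [0.4748, -0.1694, 0.2075]
tcp_rot: [-3.141, -0.002, 2.554]
contact_force: [-0.0, 0.6, -1.6]
width: 0.0143
finger_force: 8.0
```

```bash
python3 - <<'E'
from h import *
go(.465,-.16,.13,2.56,3)
t=cams.camera('top')[:,:,::-1];s=cams.camera('scene')[:,:,::-1];cv2.imwrite('pics/t3.png',t);cv2.imwrite('pics/s3.png',s)
a=cv2.imread('pics/top0.png').astype(int)
print('outside arm? ',np.abs(t[125:185,400:460].astype(int)-a[125:185,400:460]).max(2).mean())
g=t[:,:,1][148:174,408:440].astype(int);print(g[::2,::1])
z=lambda m,w:cv2.resize(m,(w,400),interpolation=cv2.INTER_CUBIC)
cv2.imwrite('pics/v10.png',np.hstack([z(t[110:220,360:470],400),z(s[100:220,260:380],400)]))
E
```

```text
from [ 0.4748 -0.1694  0.2075] 2.5543 t 16.55 F [-0.   0.6 -1.6] w 0.014297453888194317 ff 8.0
[0.45, 0.08, 2.58] spin -0.0019
[0.45, 0.08, 2.58] spin -0.0019
[0.45, 0.08, 2.58] spin -0.0019
outside arm?  22.7425
[[157 155 155 155 156 157 159 158 158 158 160 160 160 162 163 164 164 165
  164 165 165 165 166 166 167 165 167 166 166 166 166 165]
 [154 153 155 155 156 157 156 158 157 159 159 160 160 162 163 165 165 163
  164 165 165 166 165 165 165 165 166 166 166 166 165 165]
 [153 154 153 154 155 156 157 156 158 158 158 159 161 161 162 164 164 165
  165 166 166 165 165 165 166 167 165 165 166 165 165 164]
 [152 153 153 154 155 154 155 156 156 157 159 157 147 137  94  84  85  92
  111 141 156 166 165 164 165 165 165 165 164 165 165 164]
 [152 151 152 152 153 154 153 155 155 156 147 117 123 126 119 108  93  76
   74  74  81 110 155 163 165 164 164 164 164 163 163 163]
 [153 152 151 152 152 152 152 154 153 150 127 169 185 187 185 176 159 159
  143  87  68  74  99 149 162 163 164 163 161 162 162 163]
 [157 152 151 152 150 152 152 153 151 146 113 141 167 174 171 160 164 169
  154 138 113  74  74 106 157 161 161 162 162 161 161 161]
 [165 152 151 149 150 151 150 151 152 153 150 121 117 135 166 155 149 178
  185 185 170 110  80 112 156 160 160 160 159 159 160 160]
 [139 167 152 150 149 149 150 149 149 148 147 165 184 185 184 168 134 164
  178 179 163 117 114 154 157 158 156 157 157 158 158 158]
 [ 85 138 167 157 148 148 149 149 148 148 148 151 161 155 171 156 120 121
  121 121 119 136 151 154 154 156 156 156 157 157 157 157]
 [ 76  81 120 160 142 146 148 148 149 148 148 149 148 148 148 148 149 152
  152 151 152 152 152 152 154 153 154 154 154 155 156 155]
 [ 76  76  76  86 137 162 158 149 148 149 149 148 149 147 149 148 148 149
  149 150 150 150 152 151 153 152 153 154 154 154 154 154]
 [ 76  75  76  75  74  88 126 155 145 151 149 150 148 148 149 148 148 149
  149 150 150 151 151 150 151 152 152 152 153 153 153 153]]
```

View pics/v10.png

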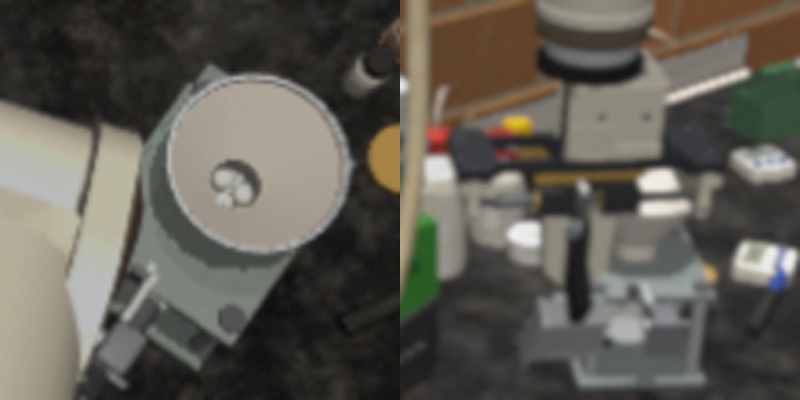

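All three balls are in the throat, at about (232,185) in the left panel. The tipped scoop hangs in the right panel at (580,330). Next I set it down.

Emit:
send_rows(increments=[{"claw":0,"slide":[0.4,0,2.5],"spin":0},{"claw":0,"slide":[0.4,0,2.5],"spin":0},{"claw":0,"slide":[0.2,0,2.5],"spin":0},{"claw":0,"slide":[0,0,1.5],"spin":0},{"claw":0,"slide":[0,0,1.0],"spin":0}], newtons=3)

```text
time_s: 17.27
ee_pos: [0.4672, -0.1661, 0.1086]
tcp_rot: [-3.141, 0.001, 2.552]
contact_force: [-1.0, 0.1, -0.6]
width: 0.014
finger_force: 3.0
```

Emit:
send_rows(increments=[{"claw":0,"slide":[0.2,0,1.0],"spin":0},{"claw":0,"slide":[0.2,0,1.0],"spin":0},{"claw":0,"slide":[0.2,0,1.0],"spin":0},{"claw":0,"slide":[0.2,0,1.0],"spin":0},{"claw":0,"slide":[0.2,0,1.0],"spin":0}])

```text
time_s: 17.9
ee_pos: [0.4581, -0.1594, 0.058]
tcp_rot: [3.142, -0.001, 2.553]
contact_force: [-1.8, 0.8, 4.6]
width: 0.0137
finger_force: 3.0
```

```bash
python3 tilt.py pics/t4
```

```text
[ 0.4581 -0.1594  0.058 ] [-1.77  0.85  4.6 ] 17.9
tab dark rows [150 344]
[29. 29. 29. 30. 30. 29. 28. 26. 25. 23. 21. 20. 19. 19. 19. 18. 18. 18.
 18. 18. 17. 17. 17. 17. 17. 21. 27. 23. 18. 17. 17. 17. 17. 18. 18. 35.
 57. 64. 67. 72. 74. 72. 68. 39. 37. 44. 50. 49. 49. 44.]
```

Emit:
send_rows(increments=[{"claw":0,"slide":[0.1,0,0.7],"spin":0},{"claw":0,"slide":[0.1,0,0.7],"spin":0},{"claw":0,"slide":[0.1,0,0.7],"spin":0},{"claw":0,"slide":[0.1,0,0.7],"spin":0},{"claw":0,"slide":[0,0,0],"spin":0}])

```text
time_s: 18.62
ee_pos: [0.4547, -0.1573, 0.03]
tcp_rot: [-3.141, -0.001, 2.553]
contact_force: [0.2, 0.1, 0.3]
width: 0.0007
finger_force: 0.0
```

```bash
python3 - <<'E'
from h import *
o=bot.get_obs();c=cams.calibration('wrist');w=cams.camera('wrist')[:,:,::-1];cv2.imwrite('pics/t5w.png',w)
print(o['ee_pos'],o['contact_force'])
yaw=o['tcp_rot'][2]-np.pi;G=o['ee_pos']+[0,0,.019]
for th in range(-10,50,10):
    t=np.radians(th)
    f=lambda x,y,z:(lambda X,Z:G+[np.cos(yaw)*X-np.sin(yaw)*y,np.sin(yaw)*X+np.cos(yaw)*y,Z])(x*np.cos(t)+z*np.sin(t),-x*np.sin(t)+z*np.cos(t))
    print(th,proj('wrist',[f(-.018,0,-.045),f(-.018,0,.013),f(.018,0,.013),f(.123,0,-.03)],c)[:,1].round(),f(.06,0,-.045)[2])
print(w[160:350:3,276:288].max(2).mean(1).round())
E
```

```text
[ 0.45465559 -0.15733164  0.03004391] [0.20916161 0.05805311 0.25342805]
-10 [226. 250. 333. 460.] 0.015146455863237929
0 [214. 258. 333. 425.] 0.004043914088771472
10 [203. 267. 332. 392.] -0.005691325456793711
20 [193. 277. 330. 360.] -0.013763462446134522
30 [185. 287. 326. 331.] -0.01992722908152826
40 [179. 297. 321. 302.] -0.023995342432774888
[ 52.  54.  55.  54.  53.  51.  49.  46.  40.  32. 143. 144. 144. 144.
 144. 144. 143. 144. 143. 143. 143. 143. 143. 143. 143. 142. 142. 142.
 136.  53.  42.  42.  39.  39.  37.  36.  35.  35.  35.  32.  32.  33.
  35.  38.  45.  54.  65.  65.  71.  74.  74.  73.  72.  65.  48.  49.
  48.  48.  46.  54. 167.  46.  63.  62.]
```

The scoop slipped out of the pads near the bottom. I'll lift straight up and locate it numerically.

Emit:
send_rows(increments=[{"claw":0,"slide":[0,0,-2],"spin":0},{"claw":0,"slide":[0,0,-4],"spin":0},{"claw":0,"slide":[0.5,0,-5],"spin":0},{"claw":0,"slide":[3,0,-5],"spin":0},{"claw":0,"slide":[0,0,-3],"spin":0}])

```text
time_s: 19.3
ee_pos: [0.4255, -0.1373, 0.2233]
tcp_rot: [3.14, 0.002, 2.554]
contact_force: [0.6, -0.4, -0.0]
width: 0.0003
finger_force: 0.0
```

```bash
python3 - <<'E'
from h import *
o=bot.get_obs();c=cams.calibration('wrist');w=cams.camera('wrist')[:,:,::-1];cv2.imwrite('pics/t6w.png',w)
t=cams.camera('top')[:,:,::-1];s=cams.camera('scene')[:,:,::-1];cv2.imwrite('pics/t6t.png',t);cv2.imwrite('pics/t6s.png',s)
print(o['ee_pos'],o['tcp_rot'],o['contact_force'])
# coarse ascii map of wrist image brightness
g=cv2.resize(w[20:300,100:480],(95,47),interpolation=cv2.INTER_AREA).max(2)
ch=" .:-=+*#%@"
for r in g: print(''.join(ch[min(9,int(v)//26)] for v in r))
E
```

```text
[ 0.42545293 -0.13733816  0.22327025] [3.14030175e+00 1.97022189e-03 2.55355806e+00] [ 0.55639094 -0.4265856  -0.02501151]
=======================-:::::..........::::::*@@@@@@@@@@@@@@@@@@@@@@@@@@@@@@@@@@@@@@@@@@@@@@@@@
========================-::::::......::-:::==-%@@@@@@@@@@@@@@@@@@@@@@@@@@@@@@@@@@@@@@@@@@@@@@@@
=========================-::::::...::-::-==-*%#%@@@@@@@@@@@@@@@@@@@@@@@@@@@@@@@@@@@@@@@@@@@@@@@
===========================::-:::::-::-==::+@@@#%@@@@@@@@@@@@@@@@@@@@@@@@@@@@@@@@@@@@@@@@@@@@@@
===========================-:-----::-==:....+@@%#%@@@@@@@@@@@@@@@@@@@@@@@@@@@@@@@@@@@@@@@@@@@@@
============================-:--::-==:::..:..+@@%#%@@@@@@@@@@@@@@@@@@@@@@@@@@@@@@@@@@@@@@@@@@@@
=============================-::-=-:::.::::.:.*@@%#@@@@@@@@@@@@@@@@@@@@@@@@@@@@@@@@@@@@@@@@@@@@
==============================---::::::::::::::*@@%#@@@@@@@@@@@@@@@@@@@@@@@@@@@@@@@@@@@@@@@@@@@
==============================-:....:.::::.:::::#@@%#@@@@@@@@@@@@@@@@@@@@@@@@@@@@@@@@@@@@@@@@@@
============================-:.  ........:.::...:#@@%#@@@@@@@@@@@@@@@@@@@@@@@@@@@@@@@@@@@@@@@@@
=================
[... 2834 characters left out ...]
:::::::::*@@#%@@@@@@@@@@@@@@
.:::::.:::::::::::. .               .......- ..:.......      ..    ......::::*@@#%@@@@@@@@@@@@@
::::.:.....::::::.                         -  .:                         ..:::#@@#@@@@@@@@@@@@*
::::..........::                           -  .:                          ..:::#@%#@@@@@@@@@#+-
::..:....:::::.                           .: ..:                           .::.:%@%#@@@@@%+:.--
::...::...:::.                            .-  .-                            ....:%@%#@%*-...:-=
...........................................-...=.................................::::::.:::..::
::::::::::::..............................:-:::=.................::::::.:::::::----------------
```

```bash
python3 - <<'E'
from h import *
c=cams.calibration('wrist');w=cv2.imread('pics/t6w.png');g=w.max(2).astype(int)
for v in (150,158,164,168,172,176,182,200,215,230,240): print(v,g[v,244:318:2].tolist())
B=[atz('wrist',(u,172),.023,c) for u in(256,304)];print(B,np.linalg.norm(B[0]-B[1]));d=B[0]-B[1]
m=(B[0]+B[1])/2;yaw=np.arctan2(d[1],d[0])
for y in(yaw-np.pi/2,yaw+np.pi/2):print('heading',y)
h=2.554-np.pi
for X in(.0,.03,.06):
  for z in(.024,): print(X,[proj('wrist',[m[:2].tolist()[0]+np.cos(h)*X-np.sin(h)*yy,m[1]+np.sin(h)*X+np.cos(h)*yy,z],c).round(1).tolist() for yy in(-.026,.026)])
E
```

```text
150 [113, 127, 137, 98, 78, 101, 140, 93, 42, 52, 52, 49, 53, 52, 50, 40, 44, 51, 68, 72, 73, 51, 56, 59, 63, 71, 70, 64, 62, 62, 65, 65, 66, 67, 72, 77, 76]
158 [152, 154, 155, 155, 151, 148, 100, 64, 46, 51, 53, 54, 51, 51, 55, 47, 51, 53, 54, 53, 67, 55, 60, 60, 59, 60, 63, 64, 58, 56, 53, 52, 57, 59, 60, 62, 66]
164 [146, 143, 139, 134, 126, 118, 106, 65, 49, 51, 52, 57, 60, 57, 54, 49, 54, 55, 55, 55, 55, 53, 69, 71, 63, 62, 66, 68, 64, 55, 52, 60, 55, 56, 56, 59, 62]
168 [131, 127, 118, 103, 64, 52, 53, 80, 80, 80, 81, 79, 80, 80, 81, 52, 55, 55, 56, 54, 53, 51, 75, 80, 80, 79, 79, 79, 83, 84, 57, 48, 59, 57, 64, 76, 70]
172 [100, 61, 49, 51, 54, 57, 115, 116, 132, 133, 133, 133, 133, 133, 134, 52, 54, 54, 53, 52, 51, 43, 126, 139, 139, 140, 140, 140, 140, 179, 157, 50, 55, 49, 51, 50, 49]
176 [53, 51, 54, 56, 55, 55, 113, 109, 121, 139, 142, 138, 134, 142, 140, 123, 51, 46, 45, 43, 42, 119, 140, 142, 143, 141, 143, 140, 127, 123, 106, 55, 53, 47, 46, 47, 46]
182 [56, 57, 57, 58, 58, 57, 95, 120, 136, 152, 161, 157, 153, 162, 161, 162, 164, 163, 160, 162, 161, 161, 163, 163, 16
[... 348 characters left out ...]
 161, 161, 162, 141, 93, 144, 89, 56, 61, 52, 49, 50, 45]
230 [31, 34, 36, 45, 43, 40, 33, 142, 84, 154, 158, 163, 155, 160, 162, 159, 160, 159, 160, 158, 158, 157, 160, 159, 158, 160, 147, 139, 90, 154, 63, 46, 59, 62, 57, 54, 59]
240 [39, 38, 44, 45, 44, 38, 36, 138, 99, 165, 164, 166, 166, 167, 167, 167, 167, 166, 167, 167, 166, 166, 166, 167, 166, 165, 165, 154, 91, 154, 51, 57, 67, 55, 49, 36, 37]
[array([ 0.40550335, -0.15701897,  0.023     ]), array([ 0.43389075, -0.11461876,  0.023     ])] 0.0510257012259672
heading -3.731561659942212
heading -0.589969006352419
0.0 [[[255.5, 172.2]], [[304.5, 172.1]]]
0.03 [[[256.1, 199.5]], [[304.0, 199.4]]]
0.06 [[[256.7, 225.5]], [[303.5, 225.4]]]
```

```bash
python3 - <<'E'
from h import *
c=cams.calibration('wrist');w=cv2.imread('pics/t6w.png');g=w.max(2)
for z in (.011,.02): print('roller',atz('wrist',(240,160),z,c)[:2],atz('top',(323,259),z)[:2])
print('clip',atz('wrist',(356,97),.015,c)[:2],atz('top',(265,255),.015)[:2])
t=cv2.imread('pics/t6t.png');a=cv2.imread('pics/top0.png')
for n,m in(('t0',a),('now',t)):
    r=m[245:275,300:345].max(2);ys,xs=np.where(r>150);print(n,len(xs),xs.mean()+300 if len(xs) else 0,ys.mean()+245 if len(ys) else 0)
r=g[130:180,200:268];m=(r>110).astype(np.uint8);n,l,s,cc=cv2.connectedComponentsWithStats(m);print(s,cc+[200,130])
E
```

```text
roller [ 0.38640497 -0.16590954] [ 0.38855561 -0.16602252]
roller [ 0.38579629 -0.16422937] [ 0.38785763 -0.16524479]
clip [ 0.39925918 -0.02805449] [ 0.39797826 -0.02419382]
t0 107 322.70093457943926 258.9906542056075
now 1298 322.8343605546995 259.8212634822804
[[   0    0   68   50 2705]
 [  23   18   38   30  604]
 [  56   41   12    9   91]] [[230.89426987 151.99186691]
 [240.85596026 162.65728477]
 [262.13186813 174.91208791]]
```

```bash
python3 - <<'E'
from h import *
go(.50,-.320,.22,2.51,5)
E
```

```text
from [ 0.4275 -0.1384  0.2227] 2.5529 t 19.45 F [ 0.4 -0.  -0.9] w 0.00019265013871432377 ff 0.0
[-3.22, -2.22, 0.05] spin 0.0086
[-3.24, -2.19, 0.05] spin 0.0086
[-3.26, -2.16, 0.05] spin 0.0086
[-3.28, -2.13, 0.05] spin 0.0086
[-3.3, -2.1, 0.05] spin 0.0086
```

Emit:
send_rows(increments=[{"claw":6,"slide":[-3.3,-2.2,0],"spin":0.009},{"claw":6,"slide":[-3.3,-2.2,0],"spin":0.009},{"claw":6,"slide":[-3.3,-2.2,0],"spin":0.009},{"claw":6,"slide":[-3.3,-2.1,0],"spin":0.009},{"claw":6,"slide":[-3.1,-2.1,0],"spin":0.009}])

```text
time_s: 20.08
ee_pos: [0.4982, -0.3206, 0.2186]
tcp_rot: [-3.141, -0.003, 2.507]
contact_force: [-0.2, -0.8, -0.2]
width: 0.046
finger_force: 0.0
```

Emit:
send_rows(increments=[{"claw":6,"slide":[0,0,0],"spin":0},{"claw":6,"slide":[0,0,0],"spin":0},{"claw":6,"slide":[0,0,0],"spin":0},{"claw":6,"slide":[0,0,0],"spin":0},{"claw":6,"slide":[0,0,0],"spin":0}])

```text
time_s: 20.7
ee_pos: [0.4986, -0.3192, 0.221]
tcp_rot: [3.141, 0.0, 2.509]
contact_force: [0.4, -0.1, -0.8]
width: 0.0598
finger_force: 0.0
```

```bash
python3 - <<'E'
from h import *
o=bot.get_obs();c=cams.calibration('wrist');w=cams.camera('wrist')[:,:,::-1];cv2.imwrite('pics/t7w.png',w)
print(o['ee_pos'],o['tcp_rot'],o['width'])
h=-.63;F=np.array([.609,-.398])
def S(x,y,z): return [F[0]+np.cos(h)*x-np.sin(h)*y,F[1]+np.sin(h)*x+np.cos(h)*y,z]
print('head top corners',proj('wrist',[S(-.130+a,b,.1115) for a in(-.022,-.016,.016) for b in(-.017,-.012,.012,.017)],c).round(0).tolist())
g=cv2.resize(w[150:300,200:380],(90,50),interpolation=cv2.INTER_AREA).max(2)
ch=" .:-=+*#%@"
print('rows v=150+3i, cols u=200+2j')
for i,r in enumerate(g): print('%3d'%(150+3*i),''.join(ch[min(9,int(v)//24)] for v in r))
E
```

```text
[ 0.49858262 -0.31916908  0.22095436] [3.14130424e+00 3.04125205e-04 2.50863302e+00] 0.05981481153694826
head top corners [[263.0, 184.0], [270.0, 184.0], [300.0, 184.0], [306.0, 184.0], [264.0, 191.0], [270.0, 191.0], [300.0, 191.0], [306.0, 191.0], [264.0, 228.0], [270.0, 228.0], [299.0, 228.0], [305.0, 228.0]]
rows v=150+3i, cols u=200+2j
150 ::..::::::........................................:::.::::::::-::::::...::::..:...........
153 .......:::.........................................::::::::::::::::::.::--::..............
156 :........::.........................................::::...:::.......:::::::..............
159 :::.....::.................................................:::......:::::::...............
162 :::::...::..............................................::::::::..::--:..::.:.............
165 .::::::::................................................::......:::::..................::
168 ....:::::......................................................::......... ............:::
171 ......::................................................................... ...........
[... 3293 characters left out ...]
==*########++=-         .-=========
279 -.         :=============================================*###########=          :=========
282 .          -===========================================+*############*.         .-========
285            -======+========+====+=+++=======++*========+##############-          .-=======
288 ...........:----:-====-==========-------:-----------:---===============...........::::::::
291 :...........................................................................::::::::::::::
294 ::::::::::::::::::::::::::::::::::::::::::::::::::::::::::::::::::::::::::::::::::::::::::
297 ::::::::::::::::::::::::::::::::::::::::::::::::::::::::::::::::::::::::::::::::::::::::::
```

The numeric map puts the head body at u 270–298 and v 190–224, within 1 px of prediction and aligned, with the button on the right side at (301,204). I'll descend on it.

Emit:
send_rows(increments=[{"claw":6,"slide":[-0.4,0,3.0],"spin":0},{"claw":6,"slide":[0,0,3.5],"spin":0},{"claw":6,"slide":[0,0,3.5],"spin":0},{"claw":6,"slide":[0,0,3.0],"spin":0},{"claw":6,"slide":[0,0,1.5],"spin":0}], newtons=30)

```text
time_s: 21.38
ee_pos: [0.5008, -0.3214, 0.0741]
tcp_rot: [-3.141, -0.002, 2.508]
contact_force: [-0.0, 0.5, 0.3]
width: 0.0599
finger_force: 0.0
```

Emit:
send_rows(increments=[{"claw":5,"slide":[0,0,0],"spin":0},{"claw":4,"slide":[0,0,0],"spin":0},{"claw":3,"slide":[0,0,0],"spin":0},{"claw":2,"slide":[0,0,0],"spin":0},{"claw":0,"slide":[0,0,0],"spin":0}], newtons=40)

```text
time_s: 22.0
ee_pos: [0.5046, -0.32, 0.077]
tcp_rot: [3.138, 0.003, 2.511]
contact_force: [5.0, 4.9, 2.7]
width: 0.0235
finger_force: 40.0
```

Emit:
send_rows(increments=[{"claw":0,"slide":[0,0,0],"spin":0},{"claw":0,"slide":[0,0,0],"spin":0},{"claw":0,"slide":[0,0,0],"spin":0},{"claw":0,"slide":[0,0,0],"spin":0},{"claw":0,"slide":[0,0,0],"spin":0}])

```text
time_s: 22.62
ee_pos: [0.5047, -0.32, 0.077]
tcp_rot: [3.138, 0.003, 2.511]
contact_force: [3.6, 5.2, 1.9]
width: 0.0242
finger_force: 40.0
```

Emit:
send_rows(increments=[{"claw":0,"slide":[0.3,0.2,0],"spin":0},{"claw":0,"slide":[0.6,0.1,0],"spin":0},{"claw":0,"slide":[0.6,0,0],"spin":0},{"claw":0,"slide":[0.6,0,0],"spin":0},{"claw":0,"slide":[0.6,0,0],"spin":0}])

```text
time_s: 23.25
ee_pos: [0.4827, -0.304, 0.0768]
tcp_rot: [3.141, 0.003, 2.508]
contact_force: [3.4, 1.0, 5.8]
width: 0.0241
finger_force: 40.0
```

Emit:
send_rows(increments=[{"claw":0,"slide":[0.6,0,0],"spin":0},{"claw":0,"slide":[0.6,0,0],"spin":0},{"claw":0,"slide":[0.6,0,0],"spin":0},{"claw":0,"slide":[0.6,0,0],"spin":0},{"claw":0,"slide":[0.6,0,0],"spin":0}])

```text
time_s: 23.88
ee_pos: [0.4595, -0.2872, 0.0769]
tcp_rot: [3.141, 0.006, 2.508]
contact_force: [7.4, -1.9, 1.4]
width: 0.0243
finger_force: 40.0
```

```bash
cat > pl.py <<'E'
from h import *
f=[]
for i in range(6): cams.camera('wrist');o=bot.get_obs();f.append(o['contact_force'])
R=Ro.from_euler('xyz',o['tcp_rot']).as_matrix()
print('tool force',R.T@np.mean(f,0),'disp tool',R.T@(o['ee_pos']-[.5047,-.32,.077]),o['width'],o['finger_force'],o['time_s'],o['tcp_rot'])
E
python3 pl.py
```

```text
tool force [-6.41535021  2.96718106 -2.22648107] disp tool [ 0.05569095 -0.00025101 -0.00016196] 0.02382442318827544 39.98498506844044 24.175 [3.14109621 0.00549128 2.50797377]
```

Emit:
send_rows(increments=[{"claw":0,"slide":[0.6,0,0],"spin":0},{"claw":0,"slide":[0.6,0,0],"spin":0},{"claw":0,"slide":[0.6,0,0],"spin":0},{"claw":0,"slide":[0.6,0,0],"spin":0},{"claw":0,"slide":[0.6,0,0],"spin":0}])

```text
time_s: 24.8
ee_pos: [0.4365, -0.2705, 0.0771]
tcp_rot: [3.141, 0.009, 2.508]
contact_force: [18.2, -9.7, -3.8]
width: 0.0236
finger_force: 40.0
```

```bash
python3 pl.py
```

```text
tool force [-10.95060394   2.83065733   2.50028574] disp tool [ 0.08412211 -0.00042399 -0.00070027] 0.02372623573200088 39.99715246260166 25.1 [3.1413078  0.00832907 2.50794628]
```

Emit:
send_rows(increments=[{"claw":0,"slide":[0.1,0,0],"spin":0},{"claw":0,"slide":[0.1,0,0],"spin":0},{"claw":0,"slide":[0.1,0,0],"spin":0},{"claw":0,"slide":[0,0,0],"spin":0},{"claw":0,"slide":[0,0,0],"spin":0}])

```text
time_s: 25.72
ee_pos: [0.4366, -0.2705, 0.0773]
tcp_rot: [3.141, 0.014, 2.508]
contact_force: [16.8, -8.7, -8.8]
width: 0.0236
finger_force: 40.0
```

```bash
python3 pl.py; python3 - <<'E'
from h import *
a=cv2.imread('pics/t3.png')
t=cams.camera('top')[:,:,::-1];s=cams.camera('scene')[:,:,::-1];cv2.imwrite('pics/t8.png',t);cv2.imwrite('pics/s8.png',s)
for n,m in(('before',a),('now',t)): print(n);print(m[:,:,1][152:168:2,414:434])
c=cams.calibration('wrist');w=cams.camera('wrist')[:,:,::-1];cv2.imwrite('pics/t8w.png',w)
h=-.632;F=np.array([.609,-.398])
S=lambda x,y,z:[F[0]+np.cos(h)*x-np.sin(h)*y,F[1]+np.sin(h)*x+np.cos(h)*y,z]
print('beaker scene px',proj('scene',[S(0,0,.01),S(0,0,.05),S(0,0,.08)]).round().tolist())
for r in s[160:215,300:360].max(2)[::2]: print(''.join(" .:-=+*#%@"[min(9,int(v)//26)] for v in r))
E
```

```text
tool force [-17.77932873   2.90223373   8.45118307] disp tool [ 0.08420393 -0.0004467  -0.00145603] 0.02416275397042158 39.99527044594288 26.025 [3.14138819 0.01366944 2.5078998 ]
before
[[157 156 158 158 158 159 161 161 162 164 164 165 165 166 166 165 165 165
  166 167]
 [155 156 156 157 159 157 147 137  94  84  85  92 111 141 156 166 165 164
  165 165]
 [153 155 155 156 147 117 123 126 119 108  93  76  74  74  81 110 155 163
  165 164]
 [152 154 153 150 127 169 185 187 185 176 159 159 143  87  68  74  99 149
  162 163]
 [152 153 151 146 113 141 167 174 171 160 164 169 154 138 113  74  74 106
  157 161]
 [150 151 152 153 150 121 117 135 166 155 149 178 185 185 170 110  80 112
  156 160]
 [150 149 149 148 147 165 184 185 184 168 134 164 178 179 163 117 114 154
  157 158]
 [149 149 148 148 148 151 161 155 171 156 120 121 121 121 119 136 151 154
  154 156]]
now
[[167 168 168 169 170 171 172 173 175 176 176 176 176 178 178 177 178 178
  177 177]
 [166 167 167 169 170 168 158 147 102  91  92  99 119 153 168 177 177 177
  177 178]
 [164 165 167 166 152  98  83  79  77  77  71  74  75  79 
[... 1525 characters left out ...]
...::::::::::::::::::::::::::
:::::::=++==--::::::::::-=+***+-::-==========--====---------
:::::::-=++==--==++++++++**###+=:::::::::::::::--=--:..:....
::::::::=++======+++++++++++++=====-:::......::-----:::-::..
::::::::-=+===--==++=-----==-----==:........:::---::----::..
:::::::::-++===-==++=-::-========--:........::--=----==-:...
:::::::::-=++==-==+==--------------------------==-:-=++===-:
::::::::::-====-=====--------------=+++++==------:::=+++++=-
........:::-=======----------------=+++++=-------::-=++++=-:
..........:-=+=====----------------=+++++=-------::-=++++=:.
:..........:=++================----=++++=-----------==++=-:.
::::::::....-=+++++++++++++====----=++++=------------=++=:..
```

```bash
python3 -c "
from plant import bot
print(bot.hand_in())"
```

```text
the job is handed in; nothing more can be done
None
```

The balls went through the funnel and the job is handed in: the empty scoop is flat on the bench and the handle is held at its second stop with the button squeezed in. The scoop slipped from the pads just above the bench, and that the balls are in the beaker is only inferred from the empty throat; one picture I viewed was 1080 px wide, over the 800 px limit.

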